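# Open the honey jar at the bakery counter

## Robot

A 7-joint arm with a two-finger parallel gripper is mounted at the origin on the work surface. World frame = base frame: x ahead of the robot, y to its left, z up, the work surface at z = 0. Lengths are in m, angles in rad, forces in N, time in s.
With the tool pointing down it reaches from about 0.4 to 0.925 m from the base axis. Payload 4.1 kg.
Tool frame: the origin (TCP) lies at the very end of the fingers, on their centre line; the grasp point (between the pads) lies 19 mm behind it; z points along the fingers, y is the direction in which the jaws open and shut (so a half turn about z gives the same grasp; the last joint's range is limited). The gripper opens to 85 mm and grips with 20 to 120 N. Pads are 22 mm wide; open, the fingers measure 114 mm over their backs; the gripper's body (76 mm by 85 mm) begins 54 mm behind the grasp point. The pads swing forward as they close: fully open they stand 13 mm farther back than shut.
Start: joints at [-1.224, 0.398, 0.045, 1.537, -0.019, 1.207, -0.051], TCP at [0.28, 0.587, 0.231] pointing down, gripper open.
Joint ranges: [-2.82, 2.82], [-0.49, 2.23], [-1.37, 1.46], [0, 2.46], [-1.36, 4.5], [0.23, 2], [-2.94, 2.94]. Speed limits (rad/s): [2.57, 2.57, 3.14, 3.14, 3.14, 3.14, 3.14].

## Interface

Orientations are given as a unit quaternion [w, x, y, z].
In Python, from plant import manip, vision gives the robot as it stands.
- The arm moves only by the tool play_rows, never from a script. Its arguments are lists of equal length, an entry for each row: "angular": the turn, a rotation vector about the tool's x, y, z in rad, a list of three; "slide": the shift along the tool's x, y, z in mm, a list of three; "fingers": the closure, from 0 (fully open) to 1 (shut). In form: {"angular": [[wx, wy, wz], ...], "slide": [[tx, ty, tz], ...], "fingers": [fingers, ...]}. A call has 1 to 8 rows; each row shifts and turns the commanded pose from where the row before left it, along the tool's axes as they then stand; what a row does not reach is not made up. A row lasts 1/12 s, in which the tool goes at most 41.7 mm and 7.16 degrees, less where a joint would pass 70% of its speed; a pose out of reach is approached as far as the arm can. A call with a gripper value outside its range is refused whole. The fingers move at their own pace and stop on an object; "force" is the grip in N (left out, the last holds). Time passes only in rows, so rows that do not move let the fingers close. It gives the time, the measured TCP pose, the force and the opening at its end, in the units of the state.
- manip.read_state(): the state, without advancing time (a new reading comes with each control period).
- vision.camera(name): name is "scene" or "top" or "wrist"; returns the picture (384x512x3 uint8, red, green, blue); there is no depth.
- vision.calibration(name): a dict with "vertical_fov" (degrees; the focal length in pixels is half the picture's height over the tangent of half this angle, whatever the lens; pixels are square), "cx", "cy" (the principal point, pixels), "R" (3x3) and "t" (3): a world point X has camera coordinates R X + t; the wrist camera has in their place "tool_from_camera" (4x4, takes a point from camera to tool coordinates, whose origin is the TCP and whose axes are the flange's). Camera axes: x right, y down, z forward; pixel columns grow to the right and rows downward; lengths in m; the calibration is good to about 2 mm. A picture is of the moment at which its call begins: read the wrist's pose just before it. calibration takes no time and is no camera call.
- manip.finish_job(): hands the job in, once; it reports no verdict.
The state is a dict: "time": time; "qpos": joint angles; "qvel": joint speeds; "joint_efforts": joint torques, N m; "position": TCP position; "ee_rot": TCP orientation; "contact_force": force on the tool from outside, world axes, zero at the start; "wrist_torque": the same for the moment, N m; "finger_gap": finger opening in m.
Only numpy, scipy, OpenCV 4.12 (cv2) and the standard library are available. Lean on these libraries where they do the work, as an engineer would, in place of code of your own. Each camera call takes 0.05 s, during which the arm holds its last target. There are 200 camera calls.

## Task

Open the square honey jar that stands in the wooden stand: twist its lid anticlockwise, regripping for each further twist, until it comes free, and lift it off. Then set the lid down, without dropping it, the same way up and wholly on the round wooden board, let go of it, and leave the other jar where it is.

Things in the scene. Friction and masses are not known exactly. Their poses are not given: they have to be found in the camera images.
- jar: Square amber jar, 64 mm wide, in a pale 100 x 100 x 40 mm wooden stand; both fixed. Origin on the counter under its centre, z up. Shoulder at 95 mm; a 39 mm neck above it leaves 23 mm free under the lid's edge for fingertips. A sprung seal makes the lid drag (under 0.5 N m) and raises it 3 mm when free. Lift straight up 15 mm or more before moving aside.
- lid: Round beech lid, 56 mm wide, 26 high, 60 g, locked on by inner lugs. Origin at centre of underside (118 mm up), z up. Its x axis starts 32 to 24 deg clockwise (from above) of the jar's x; free at 72 to 108 deg anticlockwise, where a stop blocks it (turning on is harmless, the grip slips). So turn 104 to 132 deg, e.g. two regripped twists of 62. It stays put between twists.
- board: Round wooden board, 150 mm across, 15 mm thick, fixed on the counter, empty. Origin at the centre of its underside, on the counter.
- round_jar: Bystander: round amber glass jar, loose, directly on the counter with no stand, 74 mm across and 118 mm high with an equal-looking 56 mm lid. Origin at the centre of its underside. Leave it alone.
There are look-alikes about, which are no part of the job. Leave any purple or red look-alike of the jar alone.

How it is judged:
On the way, in this order (a step that is already met when the one before it is completed fails the run):
1. the lid has been twisted free while still on the jar's neck (angle between the x axis of lid and the x axis of jar, either way round above 1.19 rad and z of lid in the frame of jar between 0.112 and 0.126 m and horizontal distance between lid and jar below 0.006 m), for 0.1 s.
2. the lid has been lifted clear of the neck (z of lid in the frame of jar above 0.14 m), for 0.05 s.
3. the lid, still held, has been brought down to within 20 mm of the board's top (contact force between the fingers and lid above 0.5 N and z of lid in the frame of board below 0.035 m and horizontal distance between lid and board below 0.06 m), for 0.05 s.
At the end, for the whole second after the job is handed in: The lid lies at rest and released on the round board, same way up (within 10 degrees), wholly on it: its centre within 47 mm of the board's centre. The other jar has been moved by no more than 30 mm (horizontal distance between lid and board below 0.047 m and z of lid in the frame of board between 0.01 and 0.022 m and angle between lid's own z axis and vertical below 0.17 rad and linear speed of lid below 0.02 m/s); the robot touches nothing.
It fails at once if the round jar is moved more than 30 mm (distance of round_jar from where it was at the start of the episode above 0.03 m).
It also fails if it takes over 51 s, if anything falls off the work surface, if the arm or the gripper's body presses on something with over 40 N, if the wrist force passes 120 N, or if a joint passes its speed limit or range.

## Working session

There is one attempt and no reset: what is moved stays moved. The work goes in short steps, Python scripts to look and compute and a tool call to move; the robot and the scene stay as the last step left them, time stands still between calls to the robot, and variables do not carry over. Pictures are saved under pics/ and viewed, about 8 in all and at most 12, crops included, and the job is handed in when it is done.

Besides the shell and the picture viewer there is one more tool, called after "Request:" as name(argument=value, ...), one argument or row to a line, values as JSON. play_rows: Moves the arm, as the interface text tells. Its arguments: {"type":"object","properties":{"angular":{"type":"array","items":{"type":"array","items":{"type":"number"}}},"slide":{"type":"array","items":{"type":"array","items":{"type":"number"}}},"fingers":{"type":"array","items":{"type":"number"}},"force":{"type":"number"}},"required":["angular","slide","fingers"]}

```bash
ls; mkdir -p pics
python3 - <<'E'
from plant import manip, vision
import cv2,numpy as np
for n in("scene","top"):
    im=vision.camera(n); np.save(f"pics/{n}.npy",im); cv2.imwrite(f"pics/{n}0.png",im[:,:,::-1])
    c=vision.calibration(n); print(n,c)
s=manip.read_state();print(s)
print(vision.calibration("wrist"))
a=[np.load(f"pics/{n}.npy") for n in("scene","top")]
E
```

```text
pics
scene {'vertical_fov': 51.42002042372979, 'cx': 259.8058810169494, 'cy': 192.43795558427573, 'R': array([[-0.38120508,  0.92448877, -0.0017903 ],
       [ 0.67164484,  0.27561529, -0.68769864],
       [-0.63527624, -0.26335667, -0.72599406]]), 't': array([ 0.1561687 , -0.2482179 ,  1.21537686])}
top {'vertical_fov': 51.72147654087206, 'cx': 257.9319444343913, 'cy': 192.41744631343738, 'R': array([[ 0.00348714, -0.99998978, -0.00287899],
       [-0.99743423, -0.00327234, -0.07151404],
       [ 0.07150389,  0.00312098, -0.99743544]]), 't': array([0.01690709, 0.4672593 , 1.01234381])}
{'time': 0.1, 'qpos': array([-1.22403145,  0.39911728,  0.04504223,  1.53772388, -0.01870049,
        1.20690779, -0.05069585]), 'qvel': array([ 5.01938938e-04, -1.73460781e-03, -5.67202513e-04, -1.50095392e-03,
       -5.25084167e-04, -3.66933679e-05,  8.68567821e-04]), 'joint_efforts': array([ 4.70837695e-03, -4.76263154e+01,  1.37054265e+00, -2.54948813e+01,
        1.19732064e-02,  5.03577452e-03, -2.04539805e-05]), 'position': array([0.2799861 , 0.58599014, 0.23038136]), 'ee_rot': array([-1.31626103e-04,  2.20987427e-01,  9.75276271e-01, -8.57354929e-04]), 'contact_force': array([ 0.40526494, -0.00803006,  0.27683242]), 'wrist_torque': array([ 0.01097002, -0.00131739,  0.0322507 ]), 'finger_gap': 0.08527426801369666}
{'vertical_fov': 69.01175544598054, 'cx': 260.2410227187536, 'cy': 189.43866539556893, 'tool_from_camera': array([[-7.92238199e-04, -9.55257499e-01, -2.95774378e-01,
         7.40831558e-02],
       [ 9.99999673e-01, -8.04670227e-04, -7.96913889e-05,
         6.24700987e-04],
       [-1.61875039e-04, -2.95774344e-01,  9.55257824e-01,
        -1.41536714e-01],
       [ 0.00000000e+00,  0.00000000e+00,  0.00000000e+00,
         1.00000000e+00]])}
```

View pics/scene0.png

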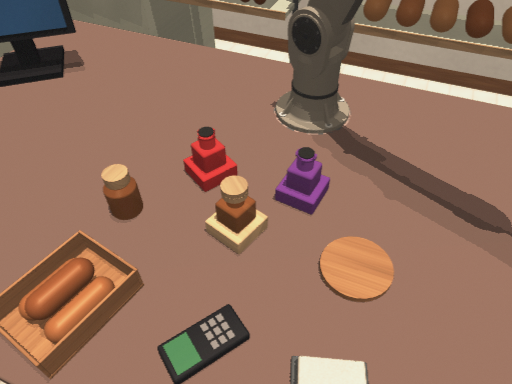

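View pics/top0.png

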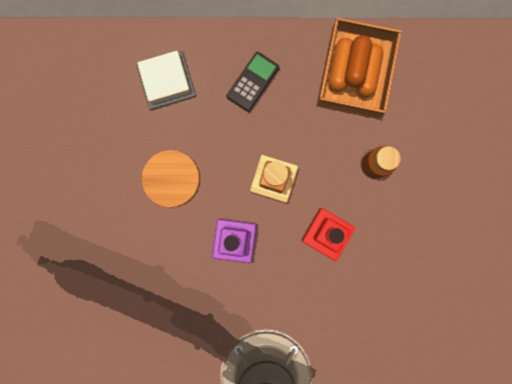

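The top view shows these candidates for the jar:
- (275,178): amber square jar in a pale stand with a beech lid. This fits the description.
- (388,159): round jar with an equal-looking lid, the bystander.
- (235,240): purple look-alike.
- (329,234): red look-alike.

The board is at (170,179). In the scene view the jar is at (236,210), the round jar at (122,190) and the board at (356,267). I choose (275,178).

```bash
cat > h.py <<'E'
import numpy as np,cv2
from plant import manip,vision
from scipy.spatial.transform import Rotation as Ro
def ray(name,uv,state=None):
    c=vision.calibration(name);f=192/np.tan(np.radians(c["vertical_fov"]/2))
    d=np.array([(uv[0]-c["cx"])/f,(uv[1]-c["cy"])/f,1])
    if name=="wrist":
        w,x,y,z=state["ee_rot"];R=Ro.from_quat([x,y,z,w]).as_matrix();T=c["tool_from_camera"]
        return state["position"]+R@T[:3,3],R@T[:3,:3]@d
    return -c["R"].T@c["t"],c["R"].T@d
def onz(name,uv,z,state=None):
    o,d=ray(name,uv,state);return o+d*(z-o[2])/d[2]
E
python3 - <<'E'
from h import *
im=np.load("pics/top.npy");hsv=cv2.cvtColor(im,cv2.COLOR_RGB2HSV)
for p in [(275,178),(256,178),(260,168),(170,179),(388,159),(270,165),(275,195),(120,120)]:print(p,hsv[p[1],p[0]])
c=np.hstack([cv2.resize(im[140:220,230:320],None,fx=4,fy=4,interpolation=2),cv2.resize(im[140:220,125:215],None,fx=4,fy=4,interpolation=2)])
s=np.load("pics/scene.npy")
c2=cv2.resize(s[170:250,195:285],None,fx=4,fy=4,interpolation=2)
cv2.imwrite("pics/crop1.png",np.hstack([c[:,:360],c2])[:,:,::-1])
# board: orange mask
m=cv2.inRange(hsv,(5,160,120),(20,255,255));m[:, 215:]=0
ct=max(cv2.findContours(m,0,2)[0],key=cv2.contourArea);e=cv2.fitEllipse(ct);print("board",e,onz("top",e[0],.015))
for z in (.015,):
    q=[onz("top",(e[0][0]+k,e[0][1]),z) for k in(-e[1][0]/2,e[1][0]/2)];print(np.linalg.norm(q[0]-q[1]))
m=cv2.inRange(hsv,(18,90,150),(35,255,255));m[:,:235]=0;m[:,310:]=0;m[:145]=0;m[220:]=0
m=cv2.morphologyEx(m,2,np.ones((2,2)))
ct=max(cv2.findContours(m,0,2)[0],key=cv2.contourArea);r=cv2.minAreaRect(ct);print("stand",r)
b=np.array([onz("top",p,.04) for p in cv2.boxPoints(r)]);print(b.round(3),b.mean(0),np.linalg.norm(np.diff(b,axis=0),axis=1))
E
```

```text
(275, 178) [ 20 120 240]
(256, 178) [ 25 101 241]
(260, 168) [ 21 114 240]
(170, 179) [ 13 172 225]
(388, 159) [ 18 126 241]
(270, 165) [ 19 123 240]
(275, 195) [ 20 116 241]
(120, 120) [  8 102 158]
board ((170.1884765625, 178.27926635742188), (55.450260162353516, 56.31187438964844), 72.48941802978516) [0.50358104 0.2477094  0.015     ]
0.14486697306707802
stand ((274.6059875488281, 178.73828125), (37.98707962036133, 37.33736038208008), 17.65012550354004)
[[ 0.47   0.036  0.04 ]
 [ 0.561  0.008  0.04 ]
 [ 0.532 -0.084  0.04 ]
 [ 0.441 -0.055  0.04 ]] [ 0.50074035 -0.0238937   0.04      ] [0.09565658 0.0969541  0.09543117]
```

View pics/crop1.png

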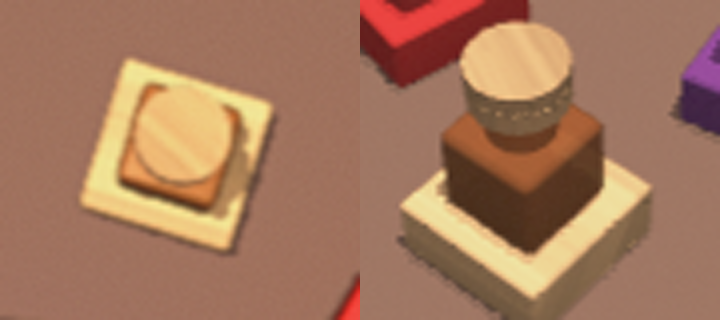

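Request:
play_rows(
  angular=[
    [0, 0, 0],
    [0, 0, 0],
    [0, 0, 0],
    [0, 0, 0],
    [0, 0, 0],
    [0, 0, 0],
    [0, 0, 0],
    [0, 0, 0],
  ],
  slide=[
    [-29, -28.5, 0],
    [-29, -28.5, 0],
    [-29, -28.5, 0],
    [-29, -28.5, 0],
    [-29, -28.5, 0],
    [-29, -28.5, 0],
    [-29, -28.5, 0],
    [-29, -28.5, 0],
  ],
  fingers=[0, 0, 0, 0, 0, 0, 0, 0],
)

```text
time: 0.77
position: [0.3913, 0.2786, 0.2311]
ee_rot: [-0.0, 0.221, 0.975, -0.0]
contact_force: [0.8, 0.4, 0.1]
finger_gap: 0.0856
```

Request:
play_rows(
  angular=[
    [0, 0, 0],
    [0, 0, 0],
    [0, 0, 0],
    [0, 0, 0],
    [0, 0, 0],
    [0, 0, 0],
    [0, 0, 0],
    [0, 0, 0],
  ],
  slide=[
    [-29, -28.5, 0],
    [-29, -28.5, 0],
    [-29, -28.5, 0],
    [-29, -28.5, 0],
    [-29, -28.5, 0],
    [-29, -28.5, 0],
    [-29, -28.5, 0],
    [-29, -28.5, 0],
  ],
  fingers=[0, 0, 0, 0, 0, 0, 0, 0],
)

```text
time: 1.43
position: [0.5023, -0.0268, 0.2312]
ee_rot: [-0.0, 0.221, 0.975, 0.0]
contact_force: [0.7, 0.3, 0.2]
finger_gap: 0.0851
```

Request:
play_rows(
  angular=[
    [0, 0, 0.122],
    [0, 0, 0.122],
    [0, 0, 0.122],
    [0, 0, 0.122],
    [0, 0, 0.122],
    [0, 0, 0.122],
    [0, 0, 0.122],
    [0, 0, 0.122],
  ],
  slide=[
    [0, 0, 0],
    [0, 0, 0],
    [0, 0, 0],
    [0, 0, 0],
    [0, 0, 0],
    [0, 0, 0],
    [0, 0, 0],
    [0, 0, 0],
  ],
  fingers=[0, 0, 0, 0, 0, 0, 0, 0],
)

```text
time: 2.1
position: [0.5019, -0.025, 0.2309]
ee_rot: [-0.0, 0.655, 0.756, -0.0]
contact_force: [-0.1, -0.6, 0.4]
finger_gap: 0.0855
```

Request:
play_rows(
  angular=[
    [0, 0, 0.122],
    [0, 0, 0.122],
    [0, 0, 0.122],
    [0, 0, 0.122],
    [0, 0, 0.122],
    [0, 0, 0.122],
    [0, 0, 0],
    [0, 0, 0],
  ],
  slide=[
    [0, 0, 0],
    [0, 0, 0],
    [0, 0, 0],
    [0, 0, 0],
    [0, 0, 0],
    [0, 0, 0],
    [0, 0, 0],
    [0, 0, 0],
  ],
  fingers=[0, 0, 0, 0, 0, 0, 0, 0],
)

```text
time: 2.77
position: [0.502, -0.0248, 0.231]
ee_rot: [-0.0, 0.88, 0.476, -0.0]
contact_force: [-0.1, 0.1, -0.2]
finger_gap: 0.0855
```

Run:
```python
from h import *
s=manip.read_state();im=vision.camera("wrist");np.save("pics/w1.npy",im);cv2.imwrite("pics/w1.png",im[:,:,::-1])
w,x,y,z=s["ee_rot"];print(s["time"],s["position"],Ro.from_quat([x,y,z,w]).as_matrix().round(3),s["qpos"].round(2))
print(onz("top",(275.5,173.5),.144))
c=vision.calibration("wrist")
```

```text
2.7667 [ 0.5020394  -0.02484716  0.23101436] [[ 0.548  0.837 -0.001]
 [ 0.837 -0.548  0.   ]
 [-0.    -0.    -1.   ]] [-0.65  0.16  0.69  1.9  -0.12  1.12 -0.49]
[ 0.50151827 -0.02187609  0.144     ]
```

View pics/w1.png

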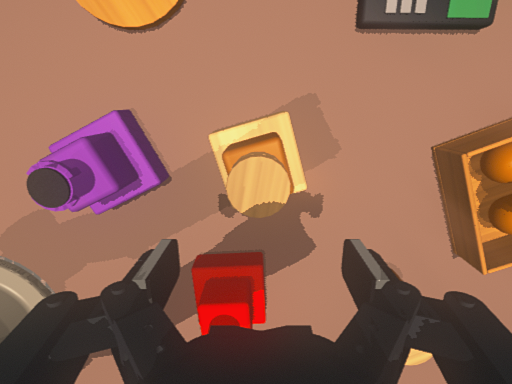

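Wrist view: the lid disc sits at about (259,185), radius about 33, on the amber jar in the pale stand. The purple look-alike is at (95,160) and the red one at (228,290). The fingers straddle the right line.

Run:
```python
from h import *
im=np.load("pics/w1.npy");s=manip.read_state()
g=cv2.cvtColor(im,cv2.COLOR_RGB2GRAY)
h=cv2.HoughCircles(g[130:240,200:320],cv2.HOUGH_GRADIENT,1,30,param1=120,param2=12,minRadius=28,maxRadius=38);print(h)
c=h[0][0]+[200,130,0];print(c, onz("wrist",c[:2],.144,s), np.linalg.norm(onz("wrist",c[:2]+[c[2],0],.144,s)-onz("wrist",c[:2]-[c[2],0],.144,s)))
```

```text
[[[57.5 57.5 31.8]]]
[257.5        187.5         31.79999924] [ 0.50520304 -0.01817111  0.144     ] 0.054379830130740395
```

Run:
```python
from h import *
s=manip.read_state()
print("w stand",onz("wrist",(257.5,162.5),.04,s)); print("w lid",onz("wrist",(259,185),.144,s))
print("scene lid",onz("scene",(234,185.5),.144))
for n in("scene","top","wrist"): print(n,ray(n,(256,192),s)[0])
im=vision.camera("wrist");cv2.imwrite("pics/w1c.png",cv2.resize(im[90:240,190:340],None,fx=4,fy=4,interpolation=2)[:,:,::-1])
```

```text
w stand [ 0.50448087 -0.01744161  0.04      ]
w lid [ 0.50749939 -0.01701456  0.144     ]
scene lid [ 0.5032965  -0.01680214  0.144     ]
scene [0.99834661 0.24411404 0.71193685]
top [0.39361494 0.01527644 1.04321186]
wrist [0.54508176 0.03821464 0.37262278]
```

View pics/w1c.png

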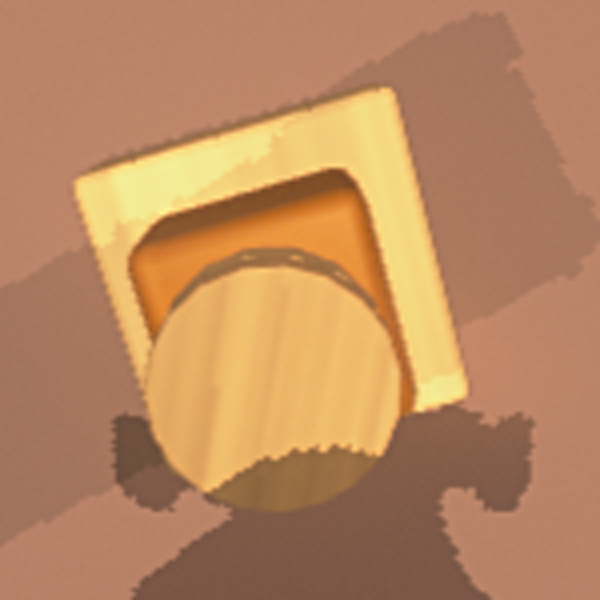

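Request:
play_rows(
  angular=[
    [0, 0, 0],
    [0, 0, 0],
    [0, 0, 0],
    [0, 0, 0],
    [0, 0, 0],
    [0, 0, 0],
    [0, 0, 0],
  ],
  slide=[
    [6, -1, 0],
    [0, 0, 25],
    [0, 0, 25],
    [0, 0, 25],
    [0, 0, 25],
    [0, 0, 21],
    [0, 0, 0],
  ],
  fingers=[0, 0, 0, 0, 0, 0, 0],
)

```text
time: 3.45
position: [0.5016, -0.0188, 0.1066]
ee_rot: [-0.001, 0.88, 0.475, -0.004]
contact_force: [-0.3, 0.3, -0.7]
finger_gap: 0.0854
```

Request:
play_rows(
  angular=[
    [0, 0, 0],
    [0, 0, 0],
    [0, 0, 0],
    [0, 0, 0],
    [0, 0, 0],
    [0, 0, 0],
    [0, 0, 0],
    [0, 0, 0],
  ],
  slide=[
    [0, 0, 0],
    [0, 0, 0],
    [0, 0, 0],
    [0, 0, 0],
    [0, 0, 0],
    [0, 0, 0],
    [0, 0, 0],
    [0, 0, 0],
  ],
  fingers=[0.15, 0.25, 0.35, 0.45, 0.5, 0.5, 0.5, 0.5],
  force=20,
)

```text
time: 4.12
position: [0.5048, -0.0184, 0.1118]
ee_rot: [-0.001, 0.88, 0.474, 0.001]
contact_force: [-3.7, 2.0, 5.9]
finger_gap: 0.0548
```

Run:
```python
from h import *
s=manip.read_state();im=vision.camera("wrist");np.save("pics/w2.npy",im);cv2.imwrite("pics/w2.png",im[:,:,::-1])
print({k:s[k] for k in("time","position","contact_force","wrist_torque","finger_gap")})
```

```text
{'time': 4.1167, 'position': array([ 0.50479963, -0.01836748,  0.11183619]), 'contact_force': array([-3.74414412,  2.00161267,  5.87956567]), 'wrist_torque': array([ 0.46978495,  0.91845073, -0.00378137]), 'finger_gap': 0.05477980325829484}
```

View pics/w2.png

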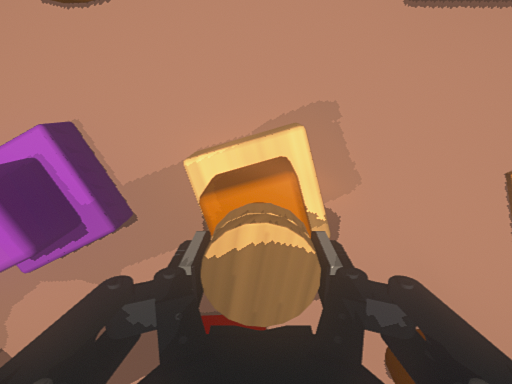

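The lid is gripped and centred: its face is at (261,272) against an expected (260,275), and the gap is 55 mm. Now I firm up the grip and make the first twist.

Request:
play_rows(
  angular=[
    [0, 0, 0],
    [0, 0, 0],
    [0, 0, 0],
    [0, 0, -0.05],
    [0, 0, -0.08],
    [0, 0, -0.1],
    [0, 0, -0.1],
    [0, 0, -0.1],
  ],
  slide=[
    [0, -1, 0],
    [0, 0, 0],
    [0, 0, 0],
    [0, 0, 0],
    [0, 0, 0],
    [0, 0, 0],
    [0, 0, 0],
    [0, 0, 0],
  ],
  fingers=[0.6, 0.6, 0.6, 0.6, 0.6, 0.6, 0.6, 0.6],
  force=80,
)

```text
time: 4.83
position: [0.5048, -0.0176, 0.1122]
ee_rot: [-0.0, 0.757, 0.653, 0.002]
contact_force: [-3.0, 2.8, 5.9]
finger_gap: 0.0537
```

Request:
play_rows(
  angular=[
    [0, 0, -0.1],
    [0, 0, -0.1],
    [0, 0, -0.1],
    [0, 0, -0.1],
    [0, 0, -0.1],
    [0, 0, -0.1],
    [0, 0, -0.06],
    [0, 0, 0],
  ],
  slide=[
    [0, 0, 0],
    [0, 0, 0],
    [0, 0, 0],
    [0, 0, 0],
    [0, 0, 0],
    [0, 0, 0],
    [0, 0, 0],
    [0, 0, 0],
  ],
  fingers=[0.6, 0.6, 0.6, 0.6, 0.6, 0.6, 0.6, 0.6],
)

```text
time: 5.5
position: [0.5042, -0.0177, 0.1121]
ee_rot: [-0.0, 0.506, 0.863, 0.001]
contact_force: [-4.3, 2.6, 6.4]
finger_gap: 0.0538
```

Run:
```python
from h import *
s=manip.read_state();im=vision.camera("wrist");np.save("pics/w3.npy",im);cv2.imwrite("pics/w3.png",im[:,:,::-1])
w,x,y,z=s["ee_rot"];R=Ro.from_quat([x,y,z,w]).as_matrix()
print({k:s[k] for k in("time","position","contact_force","wrist_torque","finger_gap","qpos")},np.degrees(np.arctan2(R[1,1],R[0,1])))
```

```text
{'time': 5.5, 'position': array([ 0.50424485, -0.01767275,  0.11212188]), 'contact_force': array([-4.3007594 ,  2.56177554,  6.3942961 ]), 'wrist_torque': array([0.48841227, 0.87902011, 0.09216352]), 'finger_gap': 0.05384114890726698, 'qpos': array([-0.39712515,  0.29249131,  0.41057085,  2.01643278, -0.15557713,
        0.86086918,  0.60935722])} 29.20878162370831
```

View pics/w3.png

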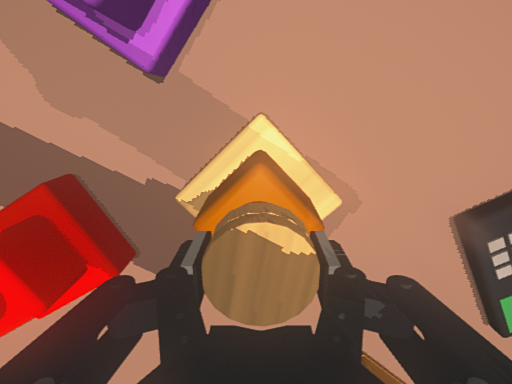

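The grain direction matches in both wrist pictures (disc at (261,268)), so the lid turned with the jaws by 62°. Next I open, turn back and regrip.

Request:
play_rows(
  angular=[
    [0, 0, 0],
    [0, 0, 0],
    [0, 0, 0],
    [0, 0, 0],
    [0, 0, 0],
    [0, 0, 0],
    [0, 0, 0.12],
    [0, 0, 0.12],
  ],
  slide=[
    [0, 0, 0],
    [0, 0, 0],
    [0, 0, 0],
    [0, 0, 0],
    [0, 0, 0],
    [0, 0, 0],
    [0, 0, 0],
    [0, 0, 0],
  ],
  fingers=[0, 0, 0, 0, 0, 0, 0, 0],
  force=20,
)

```text
time: 6.22
position: [0.504, -0.019, 0.1103]
ee_rot: [0.0, 0.609, 0.793, 0.0]
contact_force: [-0.1, -0.2, -0.3]
finger_gap: 0.0852
```

Request:
play_rows(
  angular=[
    [0, 0, 0.12],
    [0, 0, 0.12],
    [0, 0, 0.12],
    [0, 0, 0.12],
    [0, 0, 0.12],
    [0, 0, 0.12],
    [0, 0, 0.12],
    [0, 0, 0],
  ],
  slide=[
    [0, 0, 0],
    [0, 0, 0],
    [0, 0, 0],
    [0, 0, 0],
    [0, 0, 0],
    [0, 0, 0],
    [0, 0, 0],
    [0, 0, 0],
  ],
  fingers=[0, 0, 0, 0, 0, 0, 0, 0],
)

```text
time: 6.88
position: [0.504, -0.0189, 0.1102]
ee_rot: [0.0, 0.879, 0.478, -0.0]
contact_force: [0.0, -0.2, 0.2]
finger_gap: 0.0853
```

Request:
play_rows(
  angular=[
    [0, 0, 0],
    [0, 0, 0],
    [0, 0, 0],
    [0, 0, 0],
    [0, 0, 0],
    [0, 0, 0],
    [0, 0, 0],
    [0, 0, 0],
  ],
  slide=[
    [0, 0, 0],
    [0, 0, 0],
    [0, 0, 0],
    [0, 0, 0],
    [0, 0, 0],
    [0, 0, 0],
    [0, 0, 0],
    [0, 0, 0],
  ],
  fingers=[0.15, 0.25, 0.35, 0.45, 0.5, 0.5, 0.5, 0.5],
  force=20,
)

```text
time: 7.55
position: [0.5044, -0.0191, 0.1106]
ee_rot: [0.0, 0.878, 0.478, 0.0]
contact_force: [1.0, -1.0, 2.9]
finger_gap: 0.055
```

Run:
```python
from h import *
s=manip.read_state();im=vision.camera("wrist");np.save("pics/w4.npy",im);cv2.imwrite("pics/w4.png",im[:,:,::-1])
w,x,y,z=s["ee_rot"];R=Ro.from_quat([x,y,z,w]).as_matrix()
print({k:s[k] for k in("time","position","contact_force","wrist_torque","finger_gap","qpos")},np.degrees(np.arctan2(R[1,1],R[0,1])))
```

```text
{'time': 7.55, 'position': array([ 0.50439522, -0.01907649,  0.11059768]), 'contact_force': array([ 1.02739509, -0.9933962 ,  2.90933925]), 'wrist_torque': array([-0.15148019, -0.18542109,  0.0126904 ]), 'finger_gap': 0.05496799930613822, 'qpos': array([-0.5784983 ,  0.32988623,  0.63552955,  2.02160574, -0.25511254,
        0.86637024, -0.37501351])} -32.825283801249064
```

View pics/w4.png

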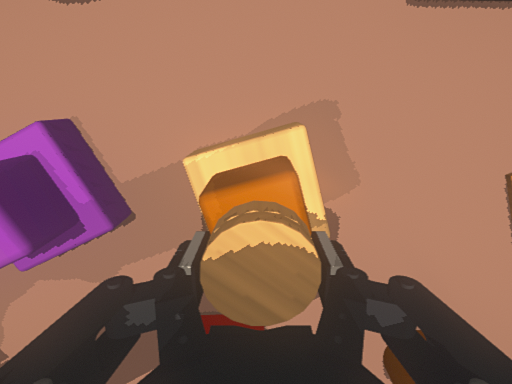

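The grain is now diagonal, running down to the right, so the lid kept its turn after the regrip. Now the second twist.

Request:
play_rows(
  angular=[
    [0, 0, 0],
    [0, 0, 0],
    [0, 0, 0],
    [0, 0, -0.05],
    [0, 0, -0.08],
    [0, 0, -0.1],
    [0, 0, -0.1],
    [0, 0, -0.1],
  ],
  slide=[
    [0, 0, 0],
    [0, 0, 0],
    [0, 0, 0],
    [0, 0, 0],
    [0, 0, 0],
    [0, 0, 0],
    [0, 0, 0],
    [0, 0, 0],
  ],
  fingers=[0.6, 0.6, 0.6, 0.6, 0.6, 0.6, 0.6, 0.6],
  force=80,
)

```text
time: 8.27
position: [0.5044, -0.0188, 0.1109]
ee_rot: [0.0, 0.754, 0.657, 0.001]
contact_force: [-0.0, 0.1, 5.6]
finger_gap: 0.0536
```

Request:
play_rows(
  angular=[
    [0, 0, -0.1],
    [0, 0, -0.1],
    [0, 0, -0.1],
    [0, 0, -0.1],
    [0, 0, -0.1],
    [0, 0, -0.1],
    [0, 0, -0.06],
    [0, 0, 0],
  ],
  slide=[
    [0, 0, 0],
    [0, 0, 0],
    [0, 0, 0],
    [0, 0, 0],
    [0, 0, 0],
    [0, 0, 0],
    [0, 0, 0],
    [0, 0, 0],
  ],
  fingers=[0.6, 0.6, 0.6, 0.6, 0.6, 0.6, 0.6, 0.6],
)

```text
time: 8.93
position: [0.5046, -0.0186, 0.1114]
ee_rot: [0.0, 0.502, 0.865, 0.001]
contact_force: [-0.1, 0.2, 9.2]
finger_gap: 0.0538
```

Request:
play_rows(
  angular=[
    [0, 0, 0],
    [0, 0, 0],
    [0, 0, 0],
  ],
  slide=[
    [0, 0, 0],
    [0, 0, 0],
    [0, 0, 0],
  ],
  fingers=[0.6, 0.6, 0.6],
)

```text
time: 9.18
position: [0.5047, -0.0186, 0.1114]
ee_rot: [0.0, 0.503, 0.864, 0.001]
contact_force: [-1.7, -0.9, 9.6]
finger_gap: 0.0542
```

Run:
```python
from h import *
s=manip.read_state();im=vision.camera("wrist");np.save("pics/w5.npy",im)
a=np.load("pics/w3.npy")
cv2.imwrite("pics/w5.png",np.hstack([im[90:350,120:400],np.load("pics/w4.npy")[90:350,120:400]])[:,:,::-1])
w,x,y,z=s["ee_rot"];R=Ro.from_quat([x,y,z,w]).as_matrix()
print({k:s[k] for k in("time","position","contact_force","wrist_torque","finger_gap","qpos")},np.degrees(np.arctan2(R[1,1],R[0,1])))
```

```text
{'time': 9.1833, 'position': array([ 0.50468514, -0.01860474,  0.11139046]), 'contact_force': array([-1.68328395, -0.91289689,  9.58923062]), 'wrist_torque': array([0.00072681, 0.1387894 , 0.04325116]), 'finger_gap': 0.05417586026827736, 'qpos': array([-0.39275456,  0.2936553 ,  0.40650969,  2.01633357, -0.15284403,
        0.85873574,  0.61574709])} 29.649931674003437
```

View pics/w5.png

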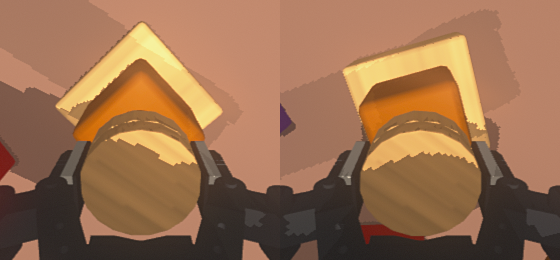

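The grain followed the jaws again, and the upward force on the tool rose from 5.6 to 9.6 N, which is the sprung seal pushing. Now I lift gently and check the force.

Request:
play_rows(
  angular=[
    [0, 0, 0],
    [0, 0, 0],
    [0, 0, 0],
    [0, 0, 0],
  ],
  slide=[
    [0, 0, -2],
    [0, 0, -2],
    [0, 0, -2],
    [0, 0, 0],
  ],
  fingers=[0.6, 0.6, 0.6, 0.6],
)

```text
time: 9.57
position: [0.5034, -0.0187, 0.116]
ee_rot: [-0.001, 0.503, 0.864, -0.0]
contact_force: [-0.5, 0.6, -1.0]
finger_gap: 0.0538
```

Force is now only about the lid's weight (−1 N), so it came free. I lift further and carry it to the board.

Request:
play_rows(
  angular=[
    [0, 0, 0],
    [0, 0, 0],
    [0, 0, 0],
    [0, 0, 0],
    [0, 0, 0],
    [0, 0, 0],
  ],
  slide=[
    [0, 0, -10],
    [0, 0, -15],
    [0, 0, -15],
    [0, 0, -15],
    [0, 0, -10],
    [0, 0, 0],
  ],
  fingers=[0.6, 0.6, 0.6, 0.6, 0.6, 0.6],
)

```text
time: 10.07
position: [0.5054, -0.0189, 0.1836]
ee_rot: [0.002, 0.503, 0.864, 0.001]
contact_force: [0.6, -0.5, -0.6]
finger_gap: 0.0539
```

Request:
play_rows(
  angular=[
    [0, 0, 0],
    [0, 0, 0],
    [0, 0, 0],
    [0, 0, 0],
    [0, 0, 0],
    [0, 0, 0],
    [0, 0, 0],
    [0, 0, 0],
  ],
  slide=[
    [15, 8, 0],
    [25, 14, 0],
    [35, 20, 0],
    [35, 20, 0],
    [35, 20, 0],
    [35, 20, 0],
    [30, 17, 0],
    [20, 12, 0],
  ],
  fingers=[0.6, 0.6, 0.6, 0.6, 0.6, 0.6, 0.6, 0.6],
)

```text
time: 10.73
position: [0.5024, 0.2504, 0.1803]
ee_rot: [-0.001, 0.501, 0.866, -0.0]
contact_force: [-0.9, 0.9, -1.0]
finger_gap: 0.0534
```

Request:
play_rows(
  angular=[
    [0, 0, 0],
    [0, 0, 0],
    [0, 0, 0],
    [0, 0, 0],
    [0, 0, 0],
  ],
  slide=[
    [0, 0, 15],
    [0, 0, 25],
    [0, 0, 25],
    [0, 0, 15],
    [0, 0, 0],
  ],
  fingers=[0.6, 0.6, 0.6, 0.6, 0.6],
)

```text
time: 11.15
position: [0.5006, 0.2442, 0.0969]
ee_rot: [-0.002, 0.503, 0.864, -0.004]
contact_force: [-0.2, -0.3, -1.0]
finger_gap: 0.0538
```

Run:
```python
from h import *
s=manip.read_state();im=vision.camera("wrist")
sc=vision.camera("scene")
cv2.imwrite("pics/b1.png",np.hstack([im,cv2.resize(sc[170:330,240:450],None,fx=1.3,fy=2.4)])[:,:,::-1])
print({k:s[k] for k in("time","position","contact_force","finger_gap")})
```

```text
{'time': 11.15, 'position': array([0.50060999, 0.24420385, 0.09690768]), 'contact_force': array([-0.22583554, -0.33289729, -0.99867854]), 'finger_gap': 0.05380813422349785}
```

View pics/b1.png

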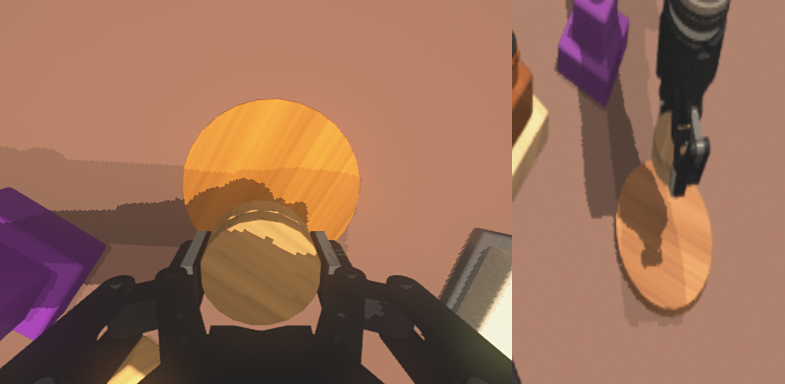

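The lid is held level at (262,275). The board's visible ellipse spans u 183 to 361 with its top at v 99, so its centre is near (272,183).

Run:
```python
from h import *
s=manip.read_state()
L,Rr,T=[onz("wrist",p,.015,s) for p in((183,183),(361,183),(272,99))]
c=(L+Rr)/2; x=np.array([-.494,.869,0]);print(np.linalg.norm(L-Rr),c,"from top edge",T-.075*x)
w,a,b,z=s["ee_rot"];R=Ro.from_quat([a,b,z,w]).as_matrix()
print(s["position"],[ (R.T@(q-s["position"])*1e3).round(1) for q in (c,T-.075*x,np.array([.5036,.2477,.015]))])
```

```text
0.1504588652635739 [0.50822239 0.25966776 0.015     ] from top edge [0.51123547 0.25285868 0.015     ]
[0.50360017 0.24546472 0.10063963] [array([10.1, 11.2, 85.6]), array([ 2.7, 10.5, 85.6]), array([ 2. ,  1.3, 85.6])]
```

Request:
play_rows(
  angular=[
    [0, 0, 0],
    [0, 0, 0],
    [0, 0, 0],
    [0, 0, 0],
    [0, 0, 0],
    [0, 0, 0],
    [0, 0, 0],
  ],
  slide=[
    [4, 6, 0],
    [0, 0, 20],
    [0, 0, 20],
    [0, 0, 20],
    [0, 0, 10],
    [0, 0, 6],
    [0, 0, 0],
  ],
  fingers=[0.6, 0.6, 0.6, 0.6, 0.6, 0.6, 0.6],
)

```text
time: 11.83
position: [0.5075, 0.2525, 0.0251]
ee_rot: [-0.0, 0.503, 0.864, -0.0]
contact_force: [0.2, -0.7, -1.7]
finger_gap: 0.0535
```

Request:
play_rows(
  angular=[
    [0, 0, 0],
    [0, 0, 0],
    [0, 0, 0],
    [0, 0, 0],
  ],
  slide=[
    [0, 0, 1],
    [0, 0, 1],
    [0, 0, 0],
    [0, 0, 0],
  ],
  fingers=[0.6, 0.6, 0.6, 0.6],
)

```text
time: 12.17
position: [0.5079, 0.2526, 0.0241]
ee_rot: [0.0, 0.503, 0.864, 0.001]
contact_force: [0.1, 0.7, -0.5]
finger_gap: 0.0532
```

Request:
play_rows(
  angular=[
    [0, 0, 0],
    [0, 0, 0],
    [0, 0, 0],
    [0, 0, 0],
    [0, 0, 0],
  ],
  slide=[
    [0, 0, 3],
    [0, 0, 3],
    [0, 0, 3],
    [0, 0, 1],
    [0, 0, 0],
  ],
  fingers=[0.6, 0.6, 0.6, 0.6, 0.6],
)

```text
time: 12.58
position: [0.507, 0.2521, 0.0128]
ee_rot: [-0.0, 0.503, 0.864, -0.0]
contact_force: [-0.6, 0.0, -1.0]
finger_gap: 0.0541
```

Request:
play_rows(
  angular=[
    [0, 0, 0],
    [0, 0, 0],
    [0, 0, 0],
    [0, 0, 0],
  ],
  slide=[
    [0, 0, 1],
    [0, 0, 1],
    [0, 0, 0],
    [0, 0, 0],
  ],
  fingers=[0.6, 0.6, 0.6, 0.6],
)

```text
time: 12.92
position: [0.5076, 0.2523, 0.0115]
ee_rot: [0.0, 0.503, 0.864, 0.0]
contact_force: [0.4, -0.2, 0.8]
finger_gap: 0.0538
```

Request:
play_rows(
  angular=[
    [0, 0, 0],
    [0, 0, 0],
    [0, 0, 0],
    [0, 0, 0],
  ],
  slide=[
    [0, 0, 1],
    [0, 0, 1],
    [0, 0, 0],
    [0, 0, 0],
  ],
  fingers=[0.6, 0.6, 0.6, 0.6],
)

```text
time: 13.25
position: [0.5076, 0.2523, 0.0114]
ee_rot: [-0.0, 0.503, 0.864, 0.0]
contact_force: [-4.7, -2.7, 15.4]
finger_gap: 0.0537
```

Contact is firm at 15 N, so I ease off 1 mm, reduce the grip and let go.

Request:
play_rows(
  angular=[
    [0, 0, 0],
    [0, 0, 0],
    [0, 0, 0],
    [0, 0, 0],
  ],
  slide=[
    [0, 0, -1],
    [0, 0, 0],
    [0, 0, 0],
    [0, 0, 0],
  ],
  fingers=[0.6, 0.6, 0.6, 0.6],
  force=20,
)

```text
time: 13.58
position: [0.5076, 0.2524, 0.0115]
ee_rot: [-0.0, 0.503, 0.864, 0.0]
contact_force: [-1.6, -1.8, 9.9]
finger_gap: 0.0538
```

Request:
play_rows(
  angular=[
    [0, 0, 0],
    [0, 0, 0],
    [0, 0, 0],
    [0, 0, 0],
    [0, 0, 0],
    [0, 0, 0],
    [0, 0, 0],
    [0, 0, 0],
  ],
  slide=[
    [0, 0, 0],
    [0, 0, 0],
    [0, 0, 0],
    [0, 0, 0],
    [0, 0, 0],
    [0, 0, 0],
    [0, 0, 0],
    [0, 0, 0],
  ],
  fingers=[0.35, 0.3, 0.25, 0.2, 0.1, 0, 0, 0],
)

```text
time: 14.25
position: [0.5074, 0.2522, 0.0102]
ee_rot: [-0.0, 0.503, 0.864, -0.0]
contact_force: [-0.1, -0.3, 0.8]
finger_gap: 0.0857
```

Request:
play_rows(
  angular=[
    [0, 0, 0],
    [0, 0, 0],
    [0, 0, 0],
    [0, 0, 0],
    [0, 0, 0],
    [0, 0, 0],
    [0, 0, 0],
    [0, 0, 0],
  ],
  slide=[
    [0, 0, -5],
    [0, 0, -20],
    [0, 0, -30],
    [0, 0, -30],
    [0, 0, -30],
    [0, 0, -30],
    [0, 0, 0],
    [0, 0, 0],
  ],
  fingers=[0, 0, 0, 0, 0, 0, 0, 0],
)

```text
time: 14.92
position: [0.5087, 0.253, 0.1577]
ee_rot: [0.001, 0.503, 0.864, 0.002]
contact_force: [0.4, 0.3, -0.6]
finger_gap: 0.0854
```

Run:
```python
from h import *
s=manip.read_state();im=vision.camera("wrist")
sc=vision.camera("scene")
cv2.imwrite("pics/b2.png",np.hstack([im,cv2.resize(sc[100:330,80:420],(272,384))])[:,:,::-1])
print({k:s[k] for k in("time","position","contact_force","finger_gap","ee_rot")})
g=cv2.cvtColor(im,cv2.COLOR_RGB2GRAY)
```

```text
{'time': 14.9167, 'position': array([0.5087148 , 0.2529533 , 0.15774995]), 'contact_force': array([ 0.44843791,  0.30311554, -0.62880447]), 'finger_gap': 0.08535343315634913, 'ee_rot': array([0.00104242, 0.50286641, 0.86436048, 0.00229147])}
```

View pics/b2.png

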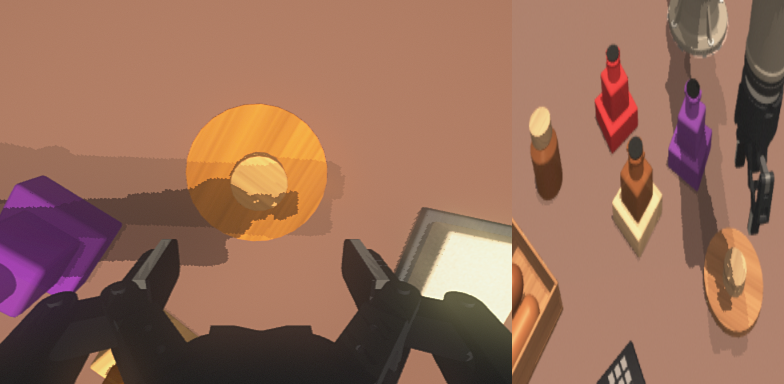

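The lid lies flat near the board's middle: lid at (259,180), board centre at (257,172). The jar is open with its dark neck showing, and the round jar stands where it was. Handing in.

Run:
```python
from plant import manip
print(manip.finish_job())
```

```text
the job is handed in; nothing more can be done
None
```

The honey jar is open, and its lid lies the right way up near the middle of the round board, released. I handed the job in at about 15 s of the 51 s allowed, and no verdict was reported.

- **Twisting:** I gripped the lid, made two twists of 62° anticlockwise with a regrip between them, and the wood grain turned with the jaws both times. When I lifted, the force fell from 9.6 N up to about −1 N, roughly the lid's weight, so it came free cleanly.
- **Placing:** I lowered the lid until it pressed on the board at 15 N, eased off and opened the jaws. It may have settled by up to about 3 mm on release, because I could not tell whether the lid or the fingertips touched the board first.
- **Last pictures:** The lid is flat and wholly on the board, 8 pixels or less from its centre in the wrist view. The round jar looks unmoved, and the arm is clear with only about 0.8 N of noise on the wrist.
- **Disagreements:** The cameras differed by up to about 8 mm on the jar's position and about 10 mm on the board's. I used values in between, and the grip force and later pictures confirmed them.

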